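Tip the filter cube over to the next station

ROBOT

A 6-joint arm with a two-finger parallel gripper is mounted at the origin on a cart in front of the work surface, level with it; the furniture and walls round the work are solid. World frame = base frame: x ahead of the robot, y to its left, z up, the work surface at z = 0. Lengths are in mm, angles in degrees, forces in N, time in s.
With the tool pointing down it reaches from about 150 to 775 mm from the base axis. Payload 6.1 kg.
Tool frame: the origin (TCP) lies on the centre line of the jaws, within the pads' length; the fingertips stand 17 mm ahead of it and the grasp point (between the pads) lies 2 mm behind it; z points along the fingers, y is the line along which they close (so a half turn about z gives the same grasp; the last joint's range is limited). The gripper opens to 85 mm and grips with 20 to 120 N. Pads are 22 mm wide; open, the fingers measure 114 mm over their backs; the gripper's body (76 mm by 85 mm) begins 54 mm behind the grasp point. The pads swing forward as they close: fully open they stand 13 mm farther back than shut.
Start: joints at [-73.109, 7.208, -2.269, 80.523, 0, 90], TCP at [152.531, -502.337, 248.295] pointing down, gripper open.
Joint ranges: [-155.77, 155.77], [-54.66, 111.73], [-72.52, 77.12], [-102.08, 115.82], [-83.92, 84.16], [-180, 180]. Speed limits (degrees/s): [136.94, 136.94, 172.46, 180, 180, 180].

INTERFACE

Orientations are given as [roll, pitch, yaw] about the fixed x, y, z axes, in that order (R = Rz(yaw) Ry(pitch) Rx(roll)).
In Python, from plant import manip gives the robot as it stands. The module is installed in compiled form; this text tells all that it offers.
- The arm moves only by the tool arm_command, never from a script. Its argument "targets" is a list that holds one entry, the list of rows, each a list of 5 numbers: the closure, from 0 (fully open) to 1 (shut), then the shift along the world's x, y, z each as a share of 10 cm, from -1 to 1, then the turn about the world's z as a share of pi/2 rad, from -1 to 1. A call has 1 to 10 rows; each row is the pose to reach, as a shift and turn from the pose commanded when the call began; what a row does not reach only later rows make up. A row lasts 1/12 s, in which the tool goes at most 41.7 mm and 7.16 degrees, less where a joint would pass 70% of its speed; a pose out of reach is approached as far as the arm can. A call with a number of a shift or a turn outside -1 to 1 is refused whole. A call with a gripper value outside its range is refused whole. The fingers move at their own pace and stop on an object; "grip_force" is the grip in N (left out, the last holds). Time passes only in rows, so rows that repeat a pose let the fingers close. It gives the time, the measured TCP pose, the force, the opening and the grip force at its end, in the units of the state.
- manip.read_state(): the state, without advancing time (a new reading comes with each control period).
- manip.get_image(name): name is "scene" or "top" or "wrist"; returns (picture, depth): 420x560x3 uint8, blue, green, red; 420x560 float32, mm along the optical axis (not along the pixel's ray), 0 where there is no reading.
- manip.calibration(name): a dict with "mtx" (3x3 intrinsics, pixels), "R" (3x3) and "t" (3): a world point X has camera coordinates R X + t. Camera axes: x right, y down, z forward; pixel columns grow to the right and rows downward; lengths in mm; the calibration is good to about 2 mm. A picture is of the moment at which its call begins: read the wrist's pose just before it. calibration takes no time and is no camera call; for the wrist camera it gives the pose at the moment of the call.
- manip.finish_job(): hands the job in; it is judged then, once.
The state is a dict: "clock": time; "qpos": joint angles; "dq": joint speeds; "effort": joint torques, N m; "ee_pos": TCP position; "orientation": TCP orientation; "ft_force": force on the tool from outside, world axes, zero at the start; "moment": the same for the moment, N m; "width": opening from 0.0 (shut) to 1.0 (fully open); "grasp_force": force on a finger pad.
Only numpy, scipy, OpenCV 4.12 (cv2) and the standard library are available. Lean on these libraries where they do the work, as an engineer would, in place of code of your own. Each camera call takes 0.05 s, during which the arm holds its last target. There are 200 camera calls.

TASK

Set the black filter cube upright in the empty raised half of the pivoting aluminium tray, the half next to the flat stage plate, and let go so that the cube's weight tips the tray down toward the plate and keeps it there. Set the cube down rather than dropping it, do not push the tray with the gripper, and do not knock over the objective case.

Things in the scene. Friction and masses are not known exactly. Their poses are not given: they have to be found in the camera images.
- filter_cube: Filter cube, the only cube-shaped black block among the loose things: 45 mm along x (-20 to +25), 34 mm along y (-17 to +17), 43 mm high (flat sides to 40 mm), 60 to 120 g. Stands on the worktop, z up; origin at the centre of its underside. Take it from above across the two flat sides 34 mm apart (fingers closing along its y).
- pan (a point): Centre of the top face of the floor of the tray's raised empty half, 51 mm from the pivot axis; x along the tray to its delivery end (next to the flat stage plate), y along the pivot, z square to the floor. This half is 90 mm (x) by 82 mm (y) inside, with rims 8 mm high and a rib 6 mm high over the pivot; the fixed grey stand below nowhere rises above the rims.
- rocker (a joint): Tilt of the 200 x 90 mm aluminium tray, rad. 0: at rest, delivery half raised 0.2 rad above level; 0.2 level; 0.4 tipped fully to the plate. Pivot axis 55 mm above the worktop, 6 mm below the floor face. Turns freely, lightly damped; a dark bar under the other end returns it when empty. 0.3 N on the pan centre tips it; the cube does, set over 35 mm from the pivot.
- objective_case: Bystander: round screw-lid objective case with a black lid and pale lower part, 41 mm diameter, 58 mm tall, standing; origin at the centre of its underside, z up. It must stay standing.
There are look-alikes about, which are no part of the job. Leave any green or pink look-alike of the filter_cube alone.

How it is judged:
By the outcome, as a careful person would: the job done as asked, in the order asked, and still so for the second after the job is handed in, with the robot touching nothing.
It also fails if it takes over 42 s, if anything falls off the work surface, if the arm or the gripper's body presses on something with over 40 N, if the wrist force passes 120 N, or if a joint passes its speed limit or range.

## Working session

There is one attempt and no reset: what is moved stays moved. The work goes in short steps, Python scripts to look and compute and a tool call to move; the robot and the scene stay as the last step left them, time stands still between calls to the robot, and variables do not carry over. Pictures are saved under pics/ and viewed, at most 10 in all, crops included, and the job is handed in when it is done.

Besides the shell and the picture viewer there is one more tool, called after "Emit:" as name(argument=value, ...), one argument or row to a line, values as JSON. arm_command: Moves the arm, as the interface text tells. Shift numbers are shares of 10 cm and turn numbers shares of pi/2 rad, none past 1 either way. Its arguments: {"type":"object","properties":{"targets":{"type":"array","items":{"type":"array","items":{"type":"array","items":{"type":"number"}}}},"grip_force":{"type":"number"}},"required":["targets"]}

```bash
mkdir -p pics; cat > h.py <<'E'
import numpy as np, cv2
from plant import manip
def snap(n,f):
    c=manip.calibration(n); im,d=manip.get_image(n)
    cv2.imwrite(f'pics/{f}.png',im); np.savez(f'pics/{f}.npz',d=d,im=im,**{k:np.array(c[k]) for k in('mtx','R','t')})
def world(f):
    z=np.load(f'pics/{f}.npz'); d=z['d']; v,u=np.mgrid[:d.shape[0],:d.shape[1]]
    p=np.stack([u,v,np.ones_like(u)],-1)@np.linalg.inv(z['mtx']).T*d[...,None]
    w=(p-z['t'].ravel())@z['R']; w[d==0]=np.nan
    return w,z['im']
E
python3 - <<'E'
from h import *
snap('top','top1'); snap('scene','scene1')
s=manip.read_state(); print(s['clock'],s['ee_pos'],s['orientation'])
E
```

```text
0.1 [ 152.44309893 -502.03077675  247.60287788] [-1.79918572e+02  4.79930358e-04  1.68898702e+01]
```

View pics/top1.png

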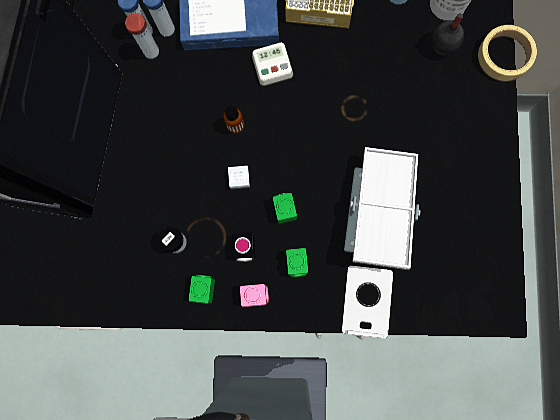

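View pics/scene1.png

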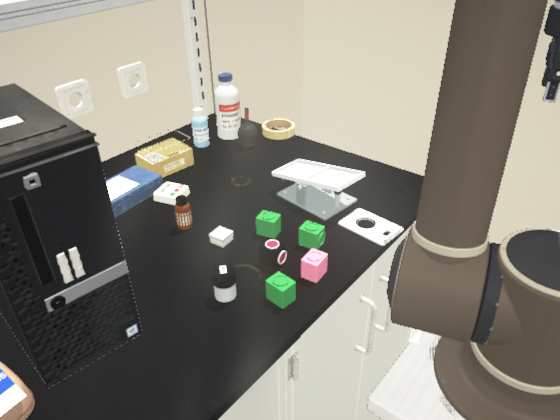

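The top view shows the black cube at about (243,247) with a magenta top, and the objective case at (172,240). The tray spans (360-417, 150-268), with the plate at (368,300), so the pan half is centred near (385,237). Next I'll measure these.

```bash
python3 - <<'E'
from h import *
w,im=world('top1')
for n,(u,v) in dict(cube=(243,243),case=(168,238),pan=(385,237),far=(388,178),pl=(352,280)).items(): print(n,w[v,u].round(1))
def box(n,u0,u1,v0,v1,z0,z1):
    p=w[v0:v1,u0:u1].reshape(-1,3); p=p[(p[:,2]>z0)&(p[:,2]<z1)]
    r=cv2.minAreaRect(p[:,:2].astype(np.float32)); print(n,len(p),r,p.mean(0).round(1),cv2.boxPoints(r).round(0).tolist())
box('cube all',222,265,228,270,8,60)
box('cube top',222,265,228,270,35,60)
box('tray',335,430,140,275,45,120)
box('case top',150,195,220,262,50,70)
for v in range(150,272,8): print(v,w[v,385].round(0), end=';')
cv2.imwrite('pics/c1.png',cv2.resize(np.clip(im[215:280,210:300].astype(float)*2.5+10,0,255).astype(np.uint8),None,fx=8,fy=8,interpolation=2))
E
```

```text
cube [445.1   8.3  38.1]
case [449.1 130.6  57.9]
pan [ 455.8 -223.3   69.5]
far [ 557.8 -232.5   47.6]
pl [ 388.4 -177.3    3.9]
cube all 574 ((440.68487548828125, 8.849549293518066), (44.797481536865234, 34.384681701660156), 4.834551811218262) [440.    8.1  37.7] [[417.0, 24.0], [420.0, -10.0], [464.0, -6.0], [462.0, 28.0]]
cube top 499 ((441.892822265625, 9.082621574401855), (42.29911422729492, 33.96434783935547), 5.146910667419434) [441.8   8.9  39.6] [[419.0, 24.0], [422.0, -10.0], [464.0, -6.0], [461.0, 28.0]]
tray 6027 ((508.33294677734375, -226.09437561035156), (114.28780364990234, 197.9955596923828), 82.8978271484375) [ 496.3 -225.2   63.5] [[403.0, -271.0], [600.0, -295.0], [614.0, -182.0], [417.0, -157.0]]
case top 470 ((448.6926574707031, 130.49853515625), (38.61701583862305, 38.68466567993164), 1.0197362899780273) [448.5 130.2  56.2] [[429.0, 149.0], [430.0, 111.0], [468.0, 112.0], [468.0, 150.0]]
150 [ 606. -228.   49.];158 [ 594. -229.   41.];166 [ 579. -228.   44.];174 [ 564. -227.   48.];182 [ 550. -227.   53.];190 [ 535. -226.   58.];198 [ 522. -226.   56.];206 [ 508. -225.   62.];214 [ 495. -225.   62.];222 [ 481. -224.   67.];230 [ 467. -224.   68.];238 [ 454. -224.   68.];246 [ 441. -222.   74.];254 [ 428. -222.   74.];262 [ 414. -220.   87.];270 [ 407. -234.    3.];
```

View pics/c1.png

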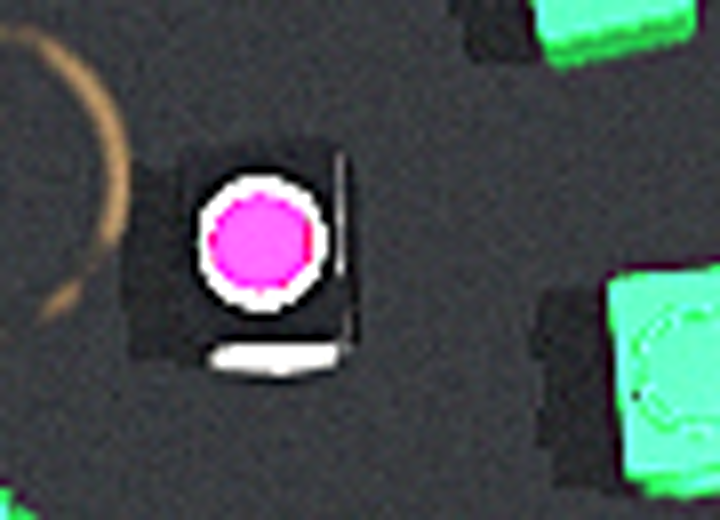

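The crop shows the cube as an axis-aligned black block, with white/magenta rings on its top and on its near face. Next I'll fit the tray's axis and pivot.

```bash
python3 - <<'E'
from h import *
w,im=world('top1')
m=(im.min(-1)>150)&(w[...,2]>35)&(w[...,2]<110)
m[:140]=0;m[275:]=0;m[:,:335]=0;m[:,430:]=0
m=cv2.morphologyEx(m.astype(np.uint8),cv2.MORPH_OPEN,np.ones((9,9)))>0
p=w[m]; r=cv2.minAreaRect(p[:,:2].astype(np.float32)); print(r,cv2.boxPoints(r).round(0).tolist())
b=cv2.boxPoints(r)
e=np.array([b[1]-b[0],b[2]-b[1]]);a=e[np.linalg.norm(e,axis=1).argmax()];a/=np.linalg.norm(a);a*=-np.sign(a[0])
s=(p[:,:2]-r[0])@a; q=(p[:,:2]-r[0])@[-a[1],a[0]]
print(a,np.degrees(np.arctan2(-a[1],-a[0])))
k=(abs(q)<32)&(s>15)&(s<80)
print(np.polyfit(s[k],p[k,2],1),np.median(q))
for s0 in range(-95,100,10):
  k=abs(s-s0)<5; print(s0,np.percentile(q[k],[2,98]).round(0),p[k,2].mean().round(0))
E
```

```text
((506.3417053222656, -223.97406005859375), (86.0047607421875, 192.4048309326172), 82.94816589355469) [[406.0, -255.0], [597.0, -278.0], [607.0, -193.0], [416.0, -169.0]]
[-0.9924355   0.12276711] -7.0518274
[ 0.20359863 60.21783839] -0.04416170254321068
-95 [-34.  30.] 41.0
-85 [-41.  30.] 43.0
-75 [-42.  40.] 45.0
-65 [-41.  41.] 47.0
-55 [-41.  41.] 49.0
-45 [-41.  41.] 51.0
-35 [-41.  40.] 53.0
-25 [-41.  41.] 55.0
-15 [-41.  41.] 58.0
-5 [-41.  39.] 62.0
5 [-41.  40.] 62.0
15 [-41.  40.] 64.0
25 [-41.  40.] 66.0
35 [-41.  40.] 68.0
45 [-41.  40.] 70.0
55 [-41.  41.] 72.0
65 [-41.  41.] 74.0
75 [-41.  41.] 76.0
85 [-40.  41.] 78.0
95 [-40.  39.] 86.0
```

Emit:
arm_command(
  targets=[
    [[0,0.4,0.5,0,-0.07],[0,0.8,1,0,-0.13],[0,1,1,-0.3,-0.13],[0,1,1,-0.3,-0.13],[0,1,1,-0.3,-0.13]],
  ],
  grip_force=30,
)

```text
clock: 0.52
ee_pos: [254.3, -399.0, 215.9]
orientation: [-179.8, 0.0, 5.4]
ft_force: [0.1, -0.2, -0.4]
width: 0.995
grasp_force: 0.0
```

Emit:
arm_command(
  targets=[
    [[0,0.4,1,0,0],[0,0.8,1,0,0],[0,1,1,0,0],[0,1,1,0,0]],
  ],
)

```text
clock: 0.85
ee_pos: [354.4, -300.5, 218.5]
orientation: [-180.0, -0.1, 5.3]
ft_force: [0.6, -0.0, 0.8]
width: 1.0
grasp_force: 0.0
```

Emit:
arm_command(
  targets=[
    [[0,0.4,0.4,0,0],[0,0.8,0.8,0,0],[0,0.88,1,0,0],[0,0.88,1,0,0],[0,0.88,1,0,0]],
  ],
)

```text
clock: 1.27
ee_pos: [441.7, -200.6, 218.0]
orientation: [-180.0, 0.0, 5.4]
ft_force: [-0.5, -0.8, 0.5]
width: 1.001
grasp_force: 0.0
```

Emit:
arm_command(
  targets=[
    [[0,0,0.4,0,0],[0,0,0.8,0,0],[0,0,1,0,0],[0,0,1,0,0]],
  ],
)

```text
clock: 1.6
ee_pos: [439.6, -100.8, 218.4]
orientation: [-180.0, 0.0, 5.3]
ft_force: [-0.6, -0.1, -0.4]
width: 1.0
grasp_force: 0.0
```

Emit:
arm_command(
  targets=[
    [[0,0,0.4,0,0],[0,0,0.8,0,0],[0,0,1,0,0],[0,0,1,-0.4,0],[0,0,1,-0.5,0],[0,0,1,-0.5,0]],
  ],
)

```text
clock: 2.1
ee_pos: [438.3, -3.6, 165.5]
orientation: [180.0, 0.4, 5.1]
ft_force: [-0.2, -0.2, -0.4]
width: 0.999
grasp_force: 0.0
```

```bash
python3 - <<'E'
from h import *
print(manip.read_state()['ee_pos']); snap('wrist','w1')
w,im=world('w1')
m=(abs(w[...,0]-441)<45)&(abs(w[...,1]-9)<45)&(w[...,2]>34)&(w[...,2]<41.5)
p=w[m];print(len(p),p.mean(0));
if len(p)>5: print(cv2.minAreaRect(p[:,:2].astype(np.float32)))
E
```

```text
[438.25871064  -3.58663545 165.46659218]
2335 [445.40347025  10.44366505  39.82166891]
((443.4488830566406, 10.278526306152344), (43.69927978515625, 34.01485824584961), 3.4177513122558594)
```

View pics/w1.png

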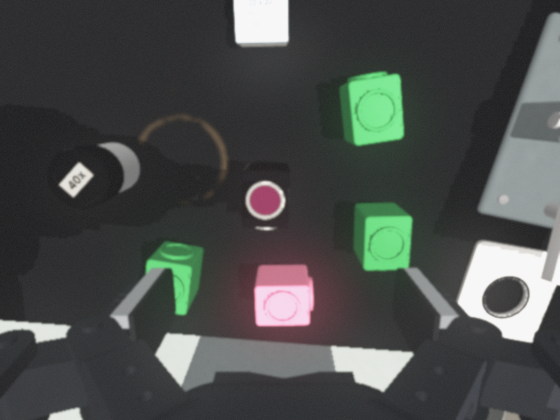

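The wrist view shows the black cube at (265,195). The green cubes, the pink one and the case are all clear of the finger paths. I'll go down onto the cube.

Emit:
arm_command(
  targets=[
    [[0,0.04,0.13,-0.2,0],[0,0.04,0.13,-0.6,0],[0,0.04,0.13,-0.9,0],[0,0.04,0.13,-0.9,0],[0,0.04,0.13,-0.9,0]],
  ],
)

```text
clock: 2.57
ee_pos: [444.2, 9.6, 78.8]
orientation: [180.0, 0.1, 5.1]
ft_force: [-0.9, -0.3, 0.8]
width: 1.001
grasp_force: 0.0
```

Emit:
arm_command(
  targets=[
    [[0,-0.02,0,-0.25,0],[0,-0.02,0,-0.47,0],[0,-0.02,0,-0.47,0],[0.5,-0.02,0,-0.47,0],[1,-0.02,0,-0.47,0],[1,-0.02,0,-0.47,0],[1,-0.02,0,-0.47,0],[1,-0.02,0,-0.47,0],[1,-0.02,0,-0.47,0],[1,-0.02,0,-0.47,0]],
  ],
  grip_force=30,
)

```text
clock: 3.4
ee_pos: [443.7, 10.6, 33.0]
orientation: [180.0, -0.2, 5.2]
ft_force: [-0.7, -0.1, 7.3]
width: 0.393
grasp_force: 29.7
```

Gripped: the opening is about 33 mm. Lifting and carrying it over.

Emit:
arm_command(
  targets=[
    [[1,0,0,0.3,0],[1,0,0,0.7,0],[1,0,0,1,0],[1,0,0,1,0],[1,0,-0.2,1,0],[1,0.05,-0.5,1,-0.05],[1,0.1,-0.8,1,-0.1],[1,0.1,-1,1,-0.13],[1,0.1,-1,1,-0.13]],
  ],
)

```text
clock: 4.15
ee_pos: [452.8, -92.1, 131.4]
orientation: [179.9, -0.0, -6.8]
ft_force: [-0.4, 0.6, -1.5]
width: 0.389
grasp_force: 30.7
```

Emit:
arm_command(
  targets=[
    [[1,0,-0.3,0.2,0],[1,0,-0.6,0.2,0],[1,0,-0.85,0.2,0],[1,0,-1,0.2,0],[1,0,-1,0.2,0],[1,0,-1,0.2,0]],
  ],
)

```text
clock: 4.65
ee_pos: [452.3, -189.3, 151.1]
orientation: [-180.0, 0.0, -6.6]
ft_force: [-0.7, -0.5, -1.1]
width: 0.396
grasp_force: 30.8
```

```bash
python3 - <<'E'
from h import *
print(manip.read_state()['ee_pos'],manip.read_state()['width']); snap('wrist','w2')
E
```

```text
[ 452.3118658  -189.27224802  151.12923798] 0.39595762098410014
```

View pics/w2.png

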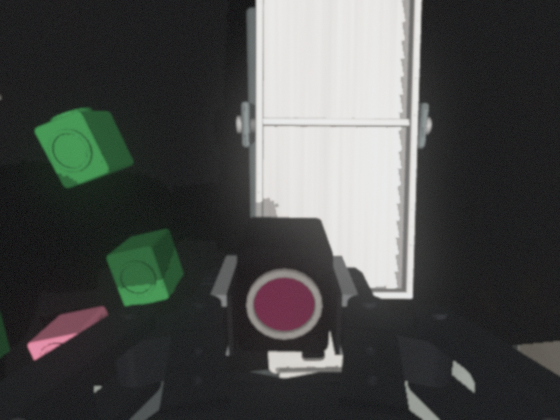

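The wrist view shows the cube held upright, and the tray aligned and to its right, with the rib at row 122. Next I'll centre over the pan and lower.

Emit:
arm_command(
  targets=[
    [[1,0.01,-0.28,0,0],[1,0.01,-0.28,0,0],[1,0.01,-0.28,-0.15,0],[1,0.01,-0.28,-0.33,0],[1,0.01,-0.28,-0.33,0],[1,0.01,-0.28,-0.33,0]],
  ],
)

```text
clock: 5.2
ee_pos: [452.9, -215.9, 117.7]
orientation: [-179.9, 0.1, -6.4]
ft_force: [0.2, -1.1, -0.7]
width: 0.394
grasp_force: 30.8
```

```bash
python3 - <<'E'
from h import *
s=manip.read_state();print(s['ee_pos'],s['orientation'],s['ft_force']); snap('wrist','w3'); snap('scene','s3')
a=cv2.imread('pics/w3.png');b=cv2.resize(cv2.imread('pics/s3.png')[140:260,250:420],None,fx=3,fy=3)
c=np.zeros((600,800,3),np.uint8); a=cv2.resize(a,(400,300)); c[:300,:400]=a; c[240:600,290:800]=b; cv2.imwrite('pics/m3.png',c)
E
```

```text
[ 452.85710535 -215.88309302  117.72560675] [-1.79938519e+02  1.26639496e-01 -6.43009746e+00] [ 0.15723595 -1.11425529 -0.69227694]
```

View pics/m3.png

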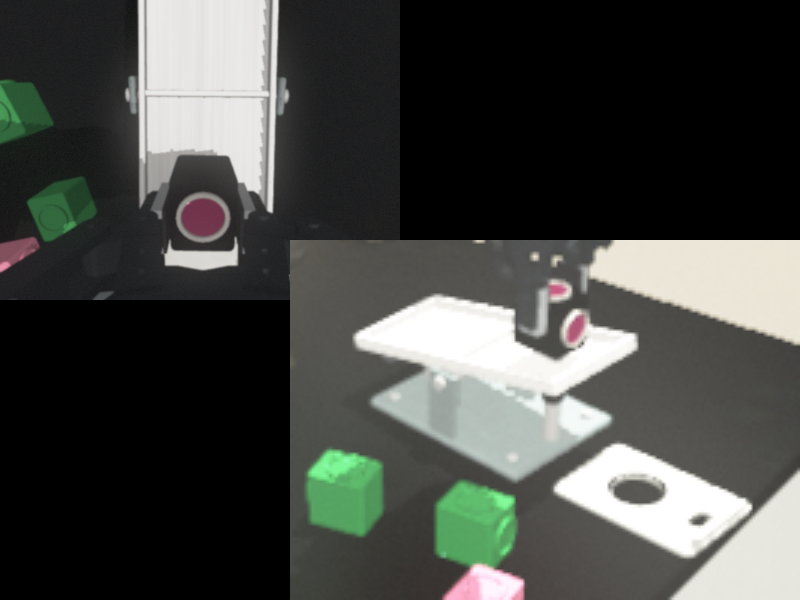

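The cube is centred over the pan. I'll lower it slowly until it rests on the floor, then check.

Emit:
arm_command(
  targets=[
    [[1,0,-0.01,-0.03,0],[1,0,-0.01,-0.05,0],[1,0,-0.01,-0.07,0],[1,0,-0.01,-0.08,0],[1,0,-0.01,-0.09,0],[1,0,-0.01,-0.1,0],[1,0,-0.01,-0.11,0],[1,0,-0.01,-0.12,0],[1,0,-0.01,-0.12,0],[1,0,-0.01,-0.12,0]],
  ],
)

```text
clock: 6.13
ee_pos: [453.5, -218.4, 106.2]
orientation: [-180.0, 0.0, -6.5]
ft_force: [-0.0, -0.8, -1.6]
width: 0.393
grasp_force: 30.9
```

```bash
python3 - <<'E'
from h import *
snap('top','t4'); w,im=world('t4')
p=w[140:275,335:430].reshape(-1,3)
a=np.array([-.9924,.1228]); d=p[:,:2]-[506.3,-224]; s=d@a; q=d@[-a[1],a[0]]
k=(abs(q)<32)&(s<-15)&(s>-80)&(p[:,2]>35)&(p[:,2]<75)
print(k.sum(),np.polyfit(s[k],p[k,2],1),manip.read_state()['ee_pos'])
E
```

```text
989 [ 0.15969914 59.97670171] [ 453.53161768 -218.34485047  106.29082285]
```

The tray slope is 0.16, so the cube is in contact. I'll lower 5 mm more and then open gently.

Emit:
arm_command(
  targets=[
    [[1,0,0,-0.02,0],[1,0,0,-0.04,0],[1,0,0,-0.05,0],[1,0,0,-0.05,0],[0.57,0,0,-0.05,0],[0.5,0,0,-0.05,0],[0.45,0,0,-0.05,0],[0.45,0,0,-0.05,0],[0.45,0,0,-0.05,0],[0.45,0,0,-0.05,0]],
  ],
  grip_force=20,
)

```text
clock: 7.02
ee_pos: [453.6, -218.4, 101.4]
orientation: [180.0, -0.0, -6.5]
ft_force: [1.0, -0.8, 0.2]
width: 0.545
grasp_force: 0.0
```

```bash
python3 - <<'E'
from h import *
snap('scene','s5'); snap('wrist','w5')
a=cv2.resize(cv2.imread('pics/w5.png'),(400,300));b=cv2.resize(cv2.imread('pics/s5.png')[140:260,250:420],None,fx=3,fy=3)
c=np.zeros((600,800,3),np.uint8); c[:300,:400]=a; c[240:600,290:800]=b; cv2.imwrite('pics/m5.png',c)
E
```

```text
(no output)
```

View pics/m5.png

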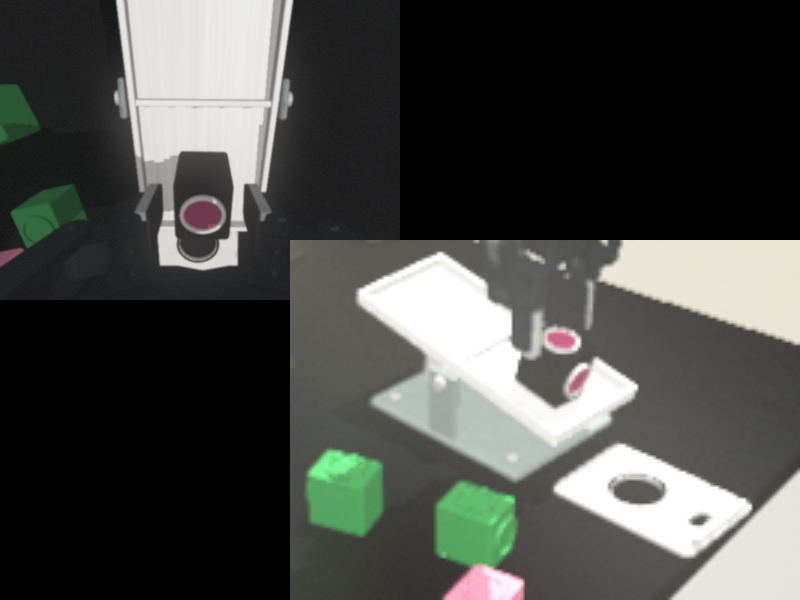

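The tray has tipped toward the plate with the cube upright in the pan, and the fingers are clear on both sides. I'll raise straight up.

Emit:
arm_command(
  targets=[
    [[0.45,0,0,0.15,0],[0.45,0,0,0.4,0],[0.45,0,0,0.8,0],[0.45,0,0,1,0],[0.45,0,0,1,0],[0.45,0,0,1,0],[0.45,0,0,1,0],[0.45,0,0,1,0]],
  ],
)

```text
clock: 7.78
ee_pos: [452.8, -218.0, 199.8]
orientation: [-180.0, 0.1, -6.5]
ft_force: [-0.5, -0.8, 0.9]
width: 0.55
grasp_force: 0.0
```

```bash
python3 - <<'E'
from h import *
print(manip.read_state()['dq'])
snap('scene','s6')
E
```

```text
[ 0.00481015  0.18578865 -0.18051829  0.16318263 -0.03597381  0.06606738]
```

View pics/s6.png

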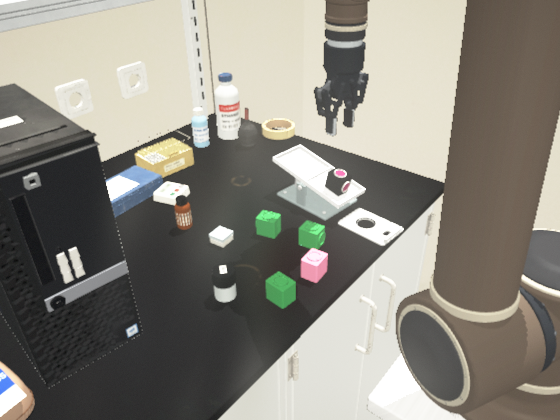

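The cube sits upright at (340,180) in the tipped tray. The case is still standing at (225,285), and the arm is clear.

```bash
python3 -c "
from plant import manip
print(manip.finish_job())"
```

```text
the job is handed in; nothing more can be done
None
```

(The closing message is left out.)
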